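# Set the bench comparator to zero and lift its spindle

## Task

Set the bench comparator on the gauge block that stands under its probe: switch the display unit on by pressing down the raised front end of its rocker switch, then press its wide bar-shaped zero key well in and let it go while the probe's spindle still rests on the block. Then press the round thumb pad of the comparator's lifting lever down to its stop and finish while holding it down there, so that the spindle stays lifted clear and a colleague can take the block out. Only press with the fingertips: use neither of the small round keys, and do not grasp, lift or shove the block, the display unit or anything lying about.

Things in the scene. Friction and masses are not known exactly. Their poses are not given: they have to be found in the camera images.
- comparator: fixed bench comparator: grey base 160 x 110 mm, 28 mm high, a round anvil (50 mm across, top 36 mm above the worktop) on it, a steel column behind (185 mm tall, 50 mm behind the base's centre) and a grey arm that holds an upright probe (24 mm across, its top 169 mm high) 20 mm in front of the base's centre. Origin: centre of the underside, on the worktop; -x is its front, where the lifting lever's pad sticks out (60 mm past the base's front edge); z up.
- lever_pad (a point): top centre of the lifting lever's black round thumb pad (26 mm across, flat to 10 mm from its centre), at the front end of a 10 mm wide steel lever: 140 mm in front of the comparator's origin, 87 mm above the worktop when free, 68 mm when at its stop; nothing is under it down to the worktop. Axes as the comparator's while the lever is free. Moves with the pad.
- lifting_lever (a joint): angle of the sprung lifting lever, rad: 0 = free, spindle resting on the block; grows as the pad is pressed down, hard stop at 0.2 (pad 19 mm down, spindle 5 mm up). Its fulcrum is 95 mm behind the pad's centre. The spring asks about 1 N at the pad at first and 3 N at the stop and brings it back when let go.
- spindle_tip (a point): ball tip of the probe's thin steel spindle, which rests on the gauge block and is raised by the lifting lever (25 mm per rad)
- master_block_top (a point): centre of the top face of the steel gauge block (9 x 35 mm, 20 mm tall, loose) that stands upright on the anvil under the spindle; z up
- display_unit: grey bench display unit, loose, 1.4 kg, on rubber feet: a low key deck (top 30 mm above the worktop) in front and a display head leaning back behind it (top 95 mm high, a thin aerial at its back right corner to 114 mm). 130 mm deep, 190 mm wide. Origin: centre of the underside; -x is its front, the key side; y to the left seen from its front, z up. All switches lie in one row across the deck, 28 mm in front of the origin.
- rocker_front_end (a point): top of the rocker switch's front end, 3 mm short of the end, 15 mm in front of the row of switches. The rocker (black, 37 mm long front to back, 22 mm wide, a white bar on its front half) lies 66 mm right of the unit's origin. Off, this end stands raised, about 41 mm above the worktop; on, about 36 mm. Moves with the rocker. Press here or up to 3 mm further forward, off the rear half.
- rocker (a joint): angle of the rocker, rad: 0 = off (front end raised), 0.36 = on (front end down). A stiff switch: it asks about 4 N at the end all the way and stays where it is left, so press it right down to its stop.
- zero_key_top (a point): top centre of the zero key, the one wide bar-shaped key (32 mm wide across the unit, 16 mm deep, 7 mm above the deck), 8 mm right of the unit's origin; 37 mm above the worktop when up; unit's axes. Moves with the key.
- zero_key (a joint): travel of the sprung zero key: 0 = up, grows to 0.004 m fully pressed (1.7 N to start, 5 N at the bottom)
- round_key_1 (a joint): travel of a small round key (14 mm across), 40 mm left of the unit's origin, not to be used: 0 = up, grows to 0.004 m fully pressed
- round_key_2 (a joint): travel of the other small round key (14 mm across), 74 mm left of the unit's origin, not to be used: 0 = up, grows to 0.004 m fully pressed
- spare_block: bystander: a loose steel gauge block (9 x 35 mm, 30 mm tall) standing on the comparator's base, behind the anvil on its left; origin at its underside
- pinion_1: bystander: loose steel pinion, 28 mm across, 18 mm high, one of three in front of the work; origin at its underside
- pinion_2: bystander: loose pinion as pinion_1
- pinion_3: bystander: loose pinion as pinion_1
- tweezers: bystander: loose tweezers, 122 mm long, lying flat in front; origin at the underside
- micrometer: bystander: loose outside micrometer, 125 mm long, lying behind; origin at the underside

How it is judged:
On the way, in this order (a step that is already met when the one before it is completed fails the run):
1. the display unit is switched on at its rocker (value of joint rocker above 0.3 rad and value of joint zero_key below 0.0015 m), for 0.1 s.
2. the zero key is pressed in with the unit on and the spindle resting on the block (value of joint zero_key above 0.0026 m and value of joint rocker above 0.3 rad and value of joint lifting_lever below 0.03 rad), for 0.05 s.
3. the zero key is let go and then the lifting lever is pressed down (value of joint zero_key below 0.001 m and value of joint rocker above 0.3 rad and value of joint lifting_lever above 0.165 rad), for 0.2 s.
At the end, for the whole second after the job is handed in: The rocker is on (past 0.3 rad), the zero key is up again (under 1 mm), and the fingers hold the lifting lever down at or near its stop (past 0.165 rad of 0.2), so that the spindle is more than 3.5 mm above the gauge block, which still stands under it (all of step 3 and contact force between the fingers and anything else above 0.5 N and z of spindle_tip in the frame of master_block_top above 0.0035 m and horizontal distance between spindle_tip and master_block_top below 0.016 m); the arm keeps its last pose, push and grip.
It fails at once if the zero key is pressed while the unit is off or the spindle is lifted (value of joint zero_key above 0.002 m and (value of joint rocker below 0.18 rad or value of joint lifting_lever above 0.04 rad)).
It fails at once if a small round key is pressed (value of joint any of round_key_1, round_key_2 above 0.002 m).
It fails at once if the gauge block under the spindle is shifted or lifted (over 5 mm) (distance of master_block_top from where it was at the start of the episode above 0.005 m).
It fails at once if the display unit is shoved or lifted (over 12 mm) (distance of display_unit from where it was at the start of the episode above 0.012 m).
It fails at once if a bystander is moved or lifted (over 15 mm) (distance of any of spare_block, pinion_1, pinion_2, pinion_3, tweezers, micrometer from where it was at the start of the episode above 0.015 m).
It also fails if it takes over 51 s, if anything falls off the work surface, if the arm or the gripper's body presses on something with over 40 N, if the wrist force passes 120 N, or if a joint passes its speed limit or range.

## Robot

A 7-joint arm with a two-finger parallel gripper is mounted at the origin on a cart in front of the work surface, level with it; the furniture and walls round the work are solid. World frame = base frame: x ahead of the robot, y to its left, z up, the work surface at z = 0. Lengths are in m, angles in rad, forces in N, time in s.
With the tool pointing down it reaches from about 0.35 to 0.9 m from the base axis. Payload 8.1 kg.
Tool frame: the origin (TCP) lies on the centre line of the jaws, within the pads' length; the fingertips stand 19 mm ahead of it and the grasp point (between the pads) is the TCP; z points along the fingers, y is the line along which they close (so a half turn about z gives the same grasp; the last joint's range is limited). The gripper opens to 85 mm and grips with 20 to 120 N. Pads are 22 mm wide; open, the fingers measure 114 mm over their backs; the gripper's body (76 mm by 85 mm) begins 54 mm behind the grasp point. The pads swing forward as they close: fully open they stand 13 mm farther back than shut.
Start: joints at [1.037, 0.434, 0.025, 1.573, -0.012, 1.134, -0.075], TCP at [0.261, -0.568, 0.25] pointing down, gripper open.
Joint ranges: [-2.62, 2.62], [-0.44, 2.09], [-1.27, 1.32], [0.08, 2.57], [-1.32, 4.46], [0.12, 2], [-2.74, 2.74]. Speed limits (rad/s): [2.22, 2.22, 3.01, 3.01, 3.14, 3.14, 3.14].

## Interface

Orientations are given as [roll, pitch, yaw] about the fixed x, y, z axes, in that order (R = Rz(yaw) Ry(pitch) Rx(roll)).
In Python, from workcell import r, eyes, nets gives the robot as it stands. The module is installed in compiled form; this text tells all that it offers.
- The arm moves only by the tool send_rows, never from a script. Its argument "commands" is a list of rows, each a list of 7 numbers: the turn, a rotation vector about the tool's x, y, z in degrees, then the shift along the tool's x, y, z in mm, then the finger opening in mm, from 0 to 85.4. In form: [[ax, ay, az, x, y, z, claw], ...]. A call has 1 to 5 rows; each row is the pose to reach, as a shift and turn from the pose commanded when the call began, along the tool's axes at that moment; what a row does not reach only later rows make up. A row lasts 1/10 s, in which the tool goes at most 50 mm and 8.59 degrees, less where a joint would pass 70% of its speed; a pose out of reach is approached as far as the arm can. A call with a gripper value outside its range is refused whole. The fingers move at their own pace and stop on an object; "squeeze" is the grip in N (left out, the last holds). Time passes only in rows, so rows that repeat a pose let the fingers close. It gives the time, the measured TCP pose, the force, the opening and the grip force at its end, in the units of the state.
- r.read_state(): the state, without advancing time (a new reading comes with each control period).
- eyes.get_image(name): name is "scene" or "top" or "wrist"; returns a dict with "image" (384x512x3 uint8, blue, green, red), "fx", "fy", "cx", "cy" (pixels), "eye" and "rotation" of the camera in the world; the wrist camera has in their place "tool_from_camera" (4x4, takes a point from camera to tool coordinates, whose origin is the TCP and whose axes are the flange's). Camera axes: x right, y down, z forward; pixel columns grow to the right and rows downward; lengths in m; the calibration is good to about 2 mm. A picture is of the moment at which its call begins: read the wrist's pose just before it. There is no depth.
- r.hand_in(): hands the job in; it is judged then, once.
Trained networks look in a picture, given as the dict that the camera call returned (one of the last four; its "shot" number tells which), for a name from the list of things; names that differ only in an ending like _2 or _b are one class to them, and where a whole thing is asked for, a point or a joint stands for the part that bears it (a point fixed in the world has none). Each returns a list of dicts, best first, with "p" (0 to 1); they miss things now and then, are a little off and sometimes report something else, mostly with a low value. They report only what shows in the picture. A call takes as long as a camera call.
- nets.look_for(picture, query): "at" ([column, row] in pixels, amid what is visible of it).
- nets.landmark_of(picture, query): "at" ([column, row] in pixels: a listed point, or the origin of a listed thing).
The state is a dict: "t": time; "joint_positions": joint angles; "dq": joint speeds; "effort": joint torques, N m; "tool_pos": TCP position; "orientation": TCP orientation; "ft_force": force on the tool from outside, world axes, zero at the start; "torque": the same for the moment, N m; "width": opening from 0.0 (shut) to 1.0 (fully open); "finger_force": force on a finger pad.
Only numpy, scipy, OpenCV 4.12 (cv2) and the standard library are available. Lean on these libraries where they do the work, as an engineer would, in place of code of your own. Each camera call takes 0.05 s, during which the arm holds its last target. There are 200 camera calls.

## Working session

There is one attempt and no reset: what is moved stays moved. The work goes in short steps, Python scripts to look and compute and a tool call to move; the robot and the scene stay as the last step left them, time stands still between calls to the robot, and variables do not carry over. Pictures are saved under pics/ and viewed, at most 10 in all, crops included, and the job is handed in when it is done.

Besides the shell and the picture viewer there is one more tool, called after "Call:" as name(argument=value, ...) on one line, values as JSON. send_rows: Moves the arm, as the interface text tells. Its arguments: {"type":"object","properties":{"commands":{"type":"array","items":{"type":"array","items":{"type":"number"}}},"squeeze":{"type":"number"}},"required":["commands"]}

```bash
mkdir -p pics; cat > h.py <<'E'
import numpy as np,cv2
from scipy.spatial.transform import Rotation as R
from workcell import r,eyes,nets
def ray(p,uv,st=None):
    d=np.array([(uv[0]-p["cx"])/p["fx"],(uv[1]-p["cy"])/p["fy"],1.])
    if "eye" in p: return np.array(p["eye"]),np.array(p["rotation"])@d
    T=np.array(p["tool_from_camera"]);Rw=R.from_euler('xyz',st["orientation"]).as_matrix()
    return np.array(st["tool_pos"])+Rw@T[:3,3],Rw@T[:3,:3]@d
def atz(p,uv,z,st=None):
    o,d=ray(p,uv,st);return o+d*(z-o[2])/d[2]
E
python3 - <<'E'
from h import *
s=r.read_state();print({k:np.round(s[k],3) for k in("t","tool_pos","orientation","ft_force","width")})
Z=dict(lever_pad=.087,rocker_front_end=.041,zero_key_top=.037,display_unit=0,comparator=0,master_block_top=.056,round_key_1=.037,pinion_1=0,tweezers=0,spare_block=.028)
for n in("top","scene"):
    p=eyes.get_image(n);cv2.imwrite(f"pics/{n}.png",p["image"]);print(n,np.round(p["eye"],3))
    for q,z in Z.items():
        f=nets.look_for if q=="round_key_1" else nets.landmark_of
        for d in f(p,q)[:3]:print(q,round(d["p"],2),np.round(d["at"]),np.round(atz(p,d["at"],z),3))
E
```

```text
{'t': np.float64(0.0), 'tool_pos': array([ 0.261, -0.567,  0.249]), 'orientation': array([-3.14 ,  0.   ,  0.431]), 'ft_force': array([-0.278, -0.282, -0.236]), 'width': np.float64(1.0)}
top [ 0.44  -0.015  0.993]Traceback (most recent call last):
  File "<stdin>", line 8, in <module>
  File "h.py", line 10, in atz
    o,d=ray(p,uv,st);return o+d*(z-o[2])/d[2]
                                         ~^^^
IndexError: invalid index to scalar variable.
```

View pics/top.png

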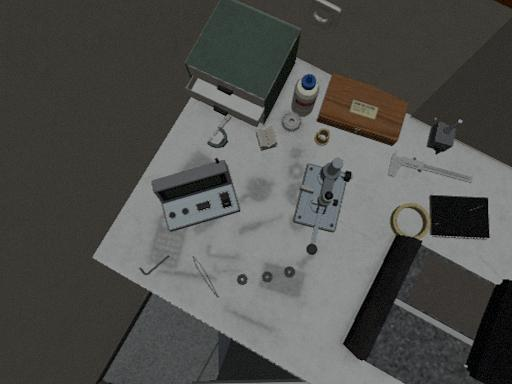

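The top view shows the display unit near (200,197), with the rocker at (225,199) and the zero key at (204,205). The comparator is near (322,195) and its pad at (311,249). Pinions are at (242–290, 270–280). The rotation seems to be given as angles, so I'll handle that.

```bash
sed -i 's/return np.array(p\["eye"\]),np.array(p\["rotation"\])@d/return np.array(p["eye"]),R.from_euler("xyz",p["rotation"]).as_matrix()@d/' h.py
python3 - <<'E'
from h import *
Z=dict(lever_pad=.087,rocker_front_end=.041,zero_key_top=.037,display_unit=0,comparator=0,master_block_top=.056,round_key_1=.037,pinion_1=0,tweezers=0,spare_block=.028)
for n in("top","scene"):
    p=eyes.get_image(n);cv2.imwrite(f"pics/{n}.png",p["image"]);print(n,np.round(p["eye"],3),p["rotation"])
    for q,z in Z.items():
        f=nets.look_for if q=="round_key_1" else nets.landmark_of
        for d in f(p,q)[:3]:print(q,round(d["p"],2),np.round(d["at"]),np.round(atz(p,d["at"],z),3))
E
```

```text
top [ 0.44  -0.015  0.993] [-2.97556467e+00  3.46057243e-04 -1.59071518e+00]
lever_pad 0.52 [311. 245.] [ 0.477 -0.139  0.087]
rocker_front_end 0.48 [227. 203.] [0.589 0.062 0.041]
zero_key_top 0.47 [202. 202.] [0.593 0.125 0.037]
display_unit 0.76 [199. 199.] [0.605 0.139 0.   ]
comparator 0.64 [319. 198.] [ 0.602 -0.176  0.   ]
comparator 0.26 [227. 204.] [0.59  0.067 0.   ]
master_block_top 0.51 [320. 203.] [ 0.581 -0.169  0.056]
round_key_1 0.25 [321. 199.] [ 0.594 -0.177  0.037]
pinion_1 0.57 [288. 274.] [ 0.409 -0.09   0.   ]
pinion_1 0.53 [267. 274.] [ 0.408 -0.035  0.   ]
tweezers 0.4 [208. 278.] [0.403 0.116 0.   ]
spare_block 0.5 [308. 192.] [ 0.614 -0.145  0.028]
spare_block 0.23 [310. 247.] [ 0.473 -0.144  0.028]
scene [0.193 0.519 0.589] [-2.20939996 -0.01436944 -2.51276041]
lever_pad 0.66 [324. 184.] [ 0.469 -0.148  0.087]
rocker_front_end 0.71 [231. 223.] [0.592 0.058 0.041]
zero_key_top 0.49 [209. 242.] [0.594 0.129 0.037]
display_unit 0.86 [199. 251.] [0.62  0.137 0.   ]
display_unit 0.73 [286. 293.] [0.402 0.118 0.   ]
comparator 0.68 [322. 249.] [ 0.403 -0.034  0.   ]
comparator 0.57 [282. 185.] [ 0.609 -0.184  0.   ]
master_block_top 0.55 [285. 173.] [ 0.592 -0.17   0.056]
round_key_1 0.58 [198. 272.] [0.556 0.205 0.037]
pinion_1 0.72 [324. 247.] [ 0.401 -0.04   0.   ]
pinion_1 0.58 [312. 268.] [0.394 0.03  0.   ]
pinion_1 0.57 [327. 230.] [ 0.42  -0.096  0.   ]
tweezers 0.9 [286. 295.] [0.402 0.122 0.   ]
spare_block 0.58 [273. 185.] [ 0.609 -0.138  0.028]
```

View pics/scene.png

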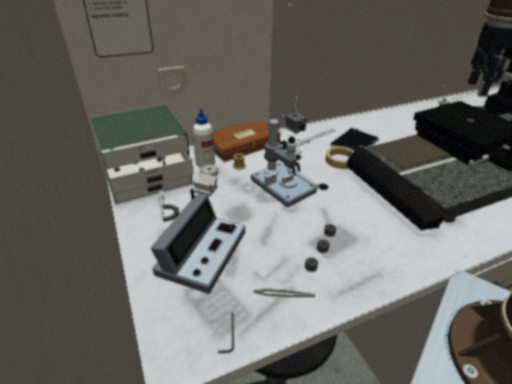

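The scene view agrees: unit keys around (198–231, 223–272), comparator at (285,185), pad at (324,185). Both views match to about 1 cm, with unit yaw about +0.29 and comparator yaw about -0.26. I'll move above the unit with the fingers shut.

Call:
send_rows(commands=[[0,0,0,36,-35,0,0],[0,0,0,72,-69,0,0],[0,0,0,108,-104,0,0],[0,0,0,144,-138,0,0],[0,0,0,180,-173,0,0]], squeeze=40)

```text
t: 1.7
tool_pos: [0.3528, -0.334, 0.2506]
orientation: [3.141, -0.0, 0.431]
ft_force: [1.5, 0.3, -0.3]
width: 0.146
finger_force: 0.0
```

Call:
send_rows(commands=[[0,0,0,36,-35,0,0],[0,0,0,72,-69,0,0],[0,0,0,108,-104,0,0],[0,0,0,144,-138,0,0],[0,0,0,180,-173,0,0]])

```text
t: 2.2
tool_pos: [0.444, -0.1018, 0.2507]
orientation: [3.141, -0.001, 0.43]
ft_force: [1.4, 0.6, 0.1]
width: -0.002
finger_force: 0.0
```

Call:
send_rows(commands=[[0,0,2,36,-35,0,0],[0,0,4,72,-69,0,0],[0,0,6,108,-104,0,0],[0,0,8,150,-143,0,0],[0,0,8,150,-143,0,0]])

```text
t: 2.7
tool_pos: [0.5211, 0.096, 0.2506]
orientation: [-3.138, -0.002, 0.298]
ft_force: [-0.3, -0.4, -0.2]
width: 0.0
finger_force: 0.0
```

```bash
cat > w.py <<'E'
from h import *
import sys
def look(name,Z):
    s=r.read_state();p=eyes.get_image("wrist");cv2.imwrite(f"pics/{name}.png",p["image"])
    print(np.round(s["tool_pos"],4),np.round(s["orientation"],3),np.round(np.array(p["tool_from_camera"]),3).tolist(),p["fx"])
    for q,z in Z.items():
        for f in(nets.landmark_of,nets.look_for):
            for d in f(p,q)[:2]:print(f.__name__,q,round(d["p"],2),np.round(d["at"],1),np.round(atz(p,d["at"],z,s),4))
E
python3 - <<'E'
from w import *
look("w1",dict(rocker_front_end=.041,zero_key_top=.037,display_unit=0,round_key_1=.037))
E
```

```text
[0.5211 0.096  0.2506] [-3.138e+00 -2.000e-03  2.980e-01] [[-0.001, -0.952, -0.306, 0.08], [1.0, -0.001, -0.001, 0.0], [0.001, -0.306, 0.952, -0.123], [0.0, 0.0, 0.0, 1.0]] 289.6904447006069
call rocker_front_end 0.93 [296.4 122.4] [0.5871 0.0675 0.041 ]
call rocker_front_end 0.93 [297.2 105.3] [0.6047 0.0728 0.041 ]
call rocker_front_end 0.39 [245.6 104.3] [0.5891 0.1274 0.041 ]
call zero_key_top 0.71 [492.2 186.3] [ 0.5852 -0.1843  0.037 ]
call zero_key_top 0.7 [245.6 110.9] [0.5822 0.1254 0.037 ]
call zero_key_top 0.64 [245.8 106. ] [0.5873 0.1267 0.037 ]Traceback (most recent call last):
  File "<stdin>", line 2, in <module>
  File "w.py", line 8, in look
    for d in f(p,q)[:2]:print(f.__name__,q,round(d["p"],2),np.round(d["at"],1),np.round(atz(p,d["at"],z,s),4))
             ~^^^^^
ValueError: it knows: comparator, display_unit, lever_pad, master_block_top, micrometer, pinion, rocker_front_end, spare_block, spindle_tip, tweezers, zero_key_top
```

View pics/w1.png

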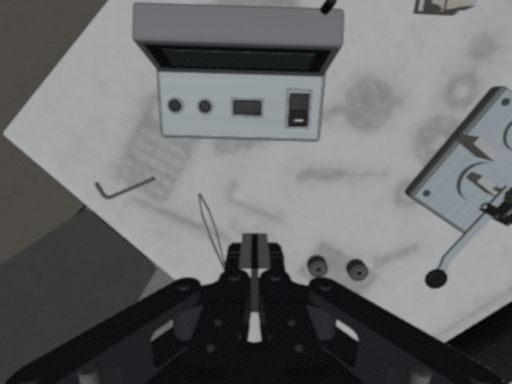

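The wrist view shows the zero key at (247,107), the rocker at (298,109) with its front bar at (298,120), round keys at (175,105) and (205,106), and the pad at (436,279). The separations match the given sizes. I'll go above the rocker's front end.

Call:
send_rows(commands=[[0,0,0.5,20,20,30,0],[0,0,0.5,40,36,65,0],[0,0,0.5,54,47,105,0],[0,0,0.5,54,47,145,0],[0,0,0.5,54,47,145,0]])

```text
t: 3.55
tool_pos: [0.5819, 0.0568, 0.1005]
orientation: [-3.141, 0.009, 0.28]
ft_force: [-1.0, -0.7, 0.5]
width: -0.003
finger_force: 0.0
```

```bash
python3 - <<'E'
from w import *
look("w2",dict(rocker_front_end=.041,zero_key_top=.037))
E
```

```text
[0.5819 0.0568 0.1005] [-3.141  0.009  0.28 ] [[-0.001, -0.952, -0.306, 0.08], [1.0, -0.001, -0.001, 0.0], [0.001, -0.306, 0.952, -0.123], [0.0, 0.0, 0.0, 1.0]] 289.6904447006069
call rocker_front_end 0.92 [246.9 186.9] [0.6037 0.0681 0.041 ]
call zero_key_top 0.95 [158.6 188.3] [0.5851 0.1246 0.037 ]
call zero_key_top 0.85 [158.4 185.1] [0.5873 0.1251 0.037 ]
call zero_key_top 0.54 [243.3 184.5] [0.6034 0.0706 0.037 ]
```

View pics/w2.png

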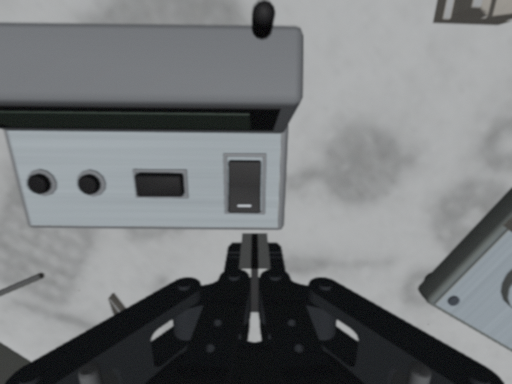

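The rocker is centred at (244,187) and its front edge is near row 213, so the press point is about (244,209). The zero key is at (160,185). I'll compute that point using the settled state.

```bash
python3 - <<'E'
from h import *
s=r.read_state();p=eyes.get_image("wrist");s2=r.read_state()
for s in(s,s2):
    print(np.round(s["tool_pos"],4),np.round(s["orientation"],4))
    for uv,z in(((244,209),.041),((160,185),.037)):
        w=atz(p,uv,z,s);print(np.round(w,4),np.round(1e3*R.from_euler('xyz',s["orientation"]).as_matrix().T@(w-s["tool_pos"]),1))
E
```

```text
[0.5865 0.0597 0.108 ] [ 3.141  -0.0038  0.2823]
[0.5907 0.0683 0.041 ] [ 6.1 -7.1 67. ]
[0.5901 0.129  0.037 ] [ 22.5 -65.6  71. ]
[0.5865 0.0597 0.1078] [ 3.141  -0.0038  0.2824]
[0.5907 0.0683 0.041 ] [ 6.2 -7.1 66.8]
[0.5901 0.129  0.037 ] [ 22.5 -65.6  70.8]
```

```bash
python3 - <<'E'
from w import *
look("w3",dict(rocker_front_end=.041,zero_key_top=.037))
im=cv2.imread("pics/w3.png")[140:260,120:320];cv2.imwrite("pics/w3c.png",cv2.resize(im,None,fx=4,fy=4,interpolation=cv2.INTER_CUBIC))
E
```

```text
[0.5865 0.0597 0.1078] [ 3.141 -0.004  0.282] [[-0.001, -0.952, -0.306, 0.08], [1.0, -0.001, -0.001, 0.0], [0.001, -0.306, 0.952, -0.123], [0.0, 0.0, 0.0, 1.0]] 289.6904447006069
call rocker_front_end 0.83 [244.3 214. ] [0.5871 0.0671 0.041 ]
call rocker_front_end 0.86 [246.3 190.5] [0.6042 0.0704 0.041 ]
call rocker_front_end 0.29 [478.6 286.4] [ 0.5795 -0.1214  0.041 ]
call zero_key_top 0.75 [163.2 189.9] [0.5872 0.1262 0.037 ]
call zero_key_top 0.66 [163.6 188.3] [0.5884 0.1262 0.037 ]
```

View pics/w3c.png

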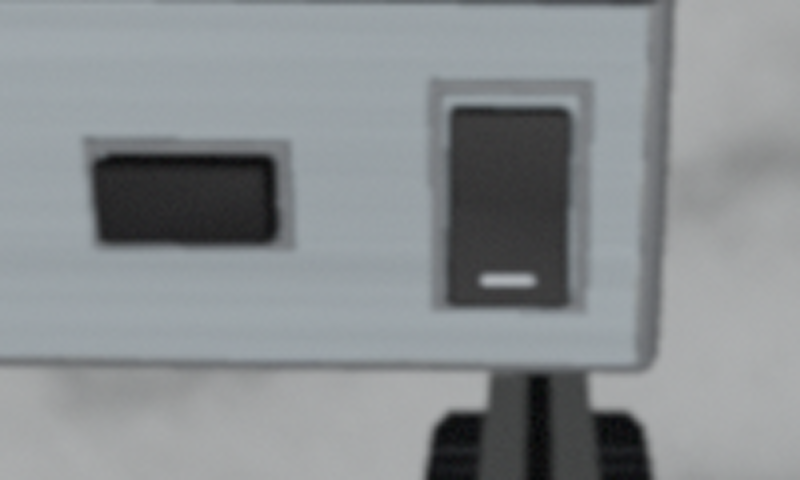

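Call:
send_rows(commands=[[0,0,0,1,-3,15,0],[0,0,0,2,-6,30,0],[0,0,0,2,-6,37,0],[0,0,0,2,-6,37,0],[0,0,0,2,-6,37,0]])

```text
t: 4.6
tool_pos: [0.5853, 0.0658, 0.0678]
orientation: [-3.142, 0.001, 0.283]
ft_force: [0.5, 0.0, 0.1]
width: -0.002
finger_force: 0.0
```

Call:
send_rows(commands=[[0,0,0,1,0,4,0],[0,0,0,1,0,8,0],[0,0,0,1,0,10,0],[0,0,0,1,0,12,0],[0,0,0,1,0,13,0]])

```text
t: 5.1
tool_pos: [0.5863, 0.0659, 0.0553]
orientation: [3.141, 0.0, 0.282]
ft_force: [-2.0, -2.0, 4.0]
width: -0.004
finger_force: 2.4
```

Call:
send_rows(commands=[[0,0,0,0,0,1,0],[0,0,0,0,0,2,0],[0,0,0,0,0,3,0],[0,0,0,0,0,3,0]])

```text
t: 5.5
tool_pos: [0.5865, 0.0659, 0.0541]
orientation: [3.141, -0.0, 0.282]
ft_force: [-7.3, -2.5, 23.0]
width: 0.003
finger_force: 12.1
```

The force rose sharply at the stop. Next I lift off and go over to the zero key.

Call:
send_rows(commands=[[0,0,0,0,0,-10,0],[0,0,0,0,0,-25,0],[0,0,0,8,-28,-28,0],[0,0,0,16,-56,-28,0],[0,0,0,16,-56,-28,0]])

```text
t: 6.0
tool_pos: [0.5862, 0.1301, 0.0816]
orientation: [-3.138, -0.003, 0.288]
ft_force: [-0.7, 0.4, 0.1]
width: -0.002
finger_force: 0.0
```

```bash
python3 - <<'E'
from w import *
look("w4",dict(rocker_front_end=.036,zero_key_top=.037))
print(np.round(r.read_state()["tool_pos"],4))
E
```

```text
[0.5862 0.1301 0.0816] [-3.138e+00 -3.000e-03  2.880e-01] [[-0.001, -0.952, -0.306, 0.08], [1.0, -0.001, -0.001, 0.0], [0.001, -0.306, 0.952, -0.123], [0.0, 0.0, 0.0, 1.0]] 289.6904447006069
call rocker_front_end 0.97 [349.  255.4] [0.5866 0.0656 0.036 ]
call rocker_front_end 0.49 [260.6 229.5] [0.5879 0.1265 0.036 ]
call rocker_front_end 0.88 [349.6 229.2] [0.6042 0.0724 0.036 ]
call zero_key_top 0.91 [260.2 232.9] [0.586  0.1262 0.037 ]
call zero_key_top 0.89 [261.8 227.3] [0.59   0.1264 0.037 ]
[0.5864 0.1229 0.0804]
```

View pics/w4.png

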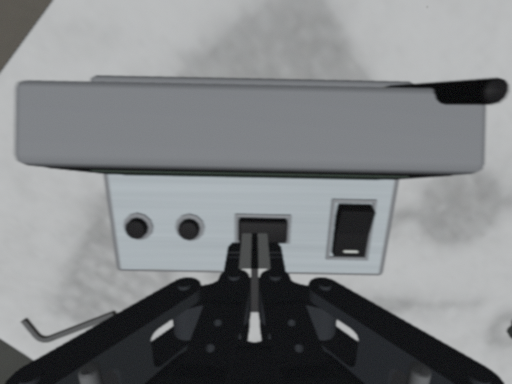

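The rocker's front end is now down at (350,250), and the zero key at (263,231) lies ahead of the tip. Pressing it.

Call:
send_rows(commands=[[0,0,0,2,-1,10,0],[0,0,0,2,-1,18,0],[0,0,0,2,-1,22,0],[0,0,0,2,-1,25,0],[0,0,0,2,-1,28,0]])

```text
t: 6.75
tool_pos: [0.5875, 0.1254, 0.052]
orientation: [3.141, 0.001, 0.282]
ft_force: [-3.6, -2.3, 13.5]
width: -0.002
finger_force: 7.3
```

Call:
send_rows(commands=[[0,0,0,0,0,1,0],[0,0,0,0,0,2,0],[0,0,0,0,0,2,0]])

```text
t: 7.05
tool_pos: [0.5875, 0.1254, 0.0519]
orientation: [3.141, 0.0, 0.282]
ft_force: [-8.9, -3.7, 20.0]
width: -0.001
finger_force: 10.2
```

The key bottomed. Now lift clear and go to view the lever pad.

Call:
send_rows(commands=[[0,0,0,0,0,-20,0],[0,0,0,0,0,-60,0],[0,0,0,0,0,-105,0],[0,0,0,-15,10,-150,0],[0,0,0,-50,38,-170,0]])

```text
t: 7.55
tool_pos: [0.5531, 0.0792, 0.2246]
orientation: [-3.14, -0.008, 0.287]
ft_force: [0.1, -0.1, 1.0]
width: -0.002
finger_force: 0.0
```

Call:
send_rows(commands=[[0,0,0,-38,29,0,0],[0,0,0,-76,58,0,0],[0,0,0,-114,88,0,0],[0,0,0,-152,117,0,0],[0,0,0,-190,147,0,0]])

```text
t: 8.05
tool_pos: [0.4078, -0.12, 0.2205]
orientation: [3.141, -0.001, 0.283]
ft_force: [1.3, -1.2, 0.1]
width: 0.005
finger_force: 0.0
```

Call:
send_rows(commands=[[0,0,0,-10,8,0,0],[0,0,0,-10,8,0,0],[0,0,0,-10,8,0,0]])

```text
t: 8.35
tool_pos: [0.4022, -0.1288, 0.2206]
orientation: [3.141, -0.001, 0.282]
ft_force: [-0.8, -0.4, 0.2]
width: 0.002
finger_force: 0.0
```

```bash
python3 - <<'E'
from w import *
look("w5",dict(lever_pad=.087,master_block_top=.056))
E
```

```text
[ 0.4022 -0.1288  0.2206] [ 3.141e+00 -1.000e-03  2.820e-01] [[-0.001, -0.952, -0.306, 0.08], [1.0, -0.001, -0.001, 0.0], [0.001, -0.306, 0.952, -0.123], [0.0, 0.0, 0.0, 1.0]] 289.6904447006069
call lever_pad 0.78 [286.3 123. ] [ 0.4673 -0.1388  0.087 ]
call lever_pad 0.61 [308.3  79.8] [ 0.5055 -0.1455  0.087 ]
call master_block_top 0.52 [357.    4.3] [ 0.5779 -0.1703  0.056 ]
```

View pics/w5.png

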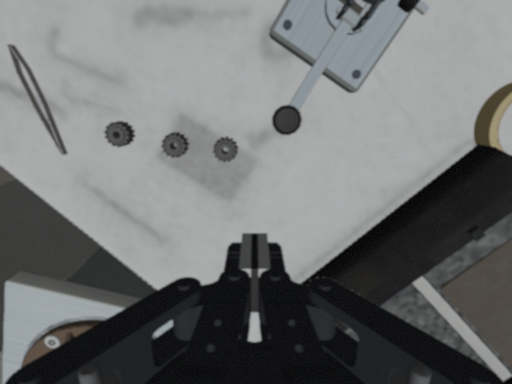

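The pad centre shows at (287,120), giving about (0.4695, -0.1385). Going above it.

Call:
send_rows(commands=[[0,0,0,25,12,25,0],[0,0,0,50,24,55,0],[0,0,0,62,28,85,0],[0,0,0,62,28,98,0],[0,0,0,62,28,98,0]])

```text
t: 9.1
tool_pos: [0.4681, -0.1378, 0.1201]
orientation: [-3.139, 0.004, 0.284]
ft_force: [-0.1, 0.7, 0.2]
width: -0.0
finger_force: 0.0
```

```bash
python3 - <<'E'
from w import *
eyes.get_image("wrist")
look("w6",dict(lever_pad=.087))
E
```

```text
[ 0.4686 -0.1381  0.1215] [-3.14e+00  2.00e-03  2.83e-01] [[-0.001, -0.952, -0.306, 0.08], [1.0, -0.001, -0.001, 0.0], [0.001, -0.306, 0.952, -0.123], [0.0, 0.0, 0.0, 1.0]] 289.6904447006069
call lever_pad 0.82 [255.3 238.7] [ 0.4684 -0.1389  0.087 ]
call lever_pad 0.35 [354.5  56.2] [ 0.5781 -0.1579  0.087 ]
call lever_pad 0.7 [300.7 165.7] [ 0.5184 -0.1504  0.087 ]
```

View pics/w6.png

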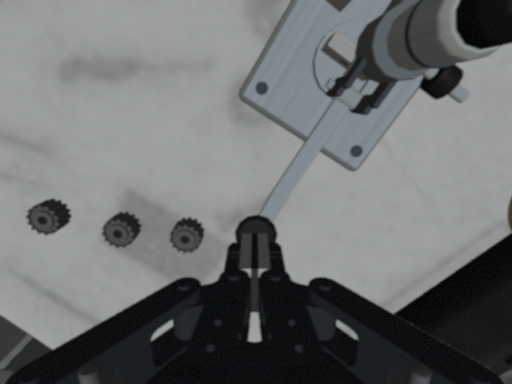

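The fingertips are right over the pad at (256,236). Pressing down.

Call:
send_rows(commands=[[0,0,0,0,0,10,0],[0,0,0,0,0,18,0],[0,0,0,0,0,24,0],[0,0,0,0,0,29,0],[0,0,0,0,0,33,0]])

```text
t: 9.8
tool_pos: [0.4688, -0.1388, 0.0888]
orientation: [-3.141, 0.0, 0.282]
ft_force: [0.0, -0.1, 3.3]
width: 0.001
finger_force: 1.4
```

Call:
send_rows(commands=[[0,0,0,0,0,1,0],[0,0,0,0,0,2,0],[0,0,0,0,0,2,0],[0,0,0,0,0,2,0]])

```text
t: 10.2
tool_pos: [0.4689, -0.1389, 0.0877]
orientation: [3.141, -0.0, 0.282]
ft_force: [-2.4, -1.0, 6.0]
width: -0.001
finger_force: 3.2
```

Call:
send_rows(commands=[[0,0,0,0,0,1,0],[0,0,0,0,0,1,0],[0,0,0,0,0,1,0],[0,0,0,0,0,1,0],[0,0,0,0,0,1,0]])

```text
t: 10.7
tool_pos: [0.469, -0.1389, 0.0869]
orientation: [3.141, -0.0, 0.282]
ft_force: [-2.4, -0.4, 8.1]
width: -0.0
finger_force: 4.7
```

The lever is against its stop, with 8 N against a 3 N spring. Handing in.

```bash
python3 -c "
from workcell import r
print(r.hand_in())"
```

```text
the job is handed in; nothing more can be done
None
```

I switched the unit on, pressed the zero key to its bottom and let it go, and handed the job in with the fingertips holding the lever pad at its stop (about 8 N); the hand-in returned no verdict.

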